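Show the pinned side of a knife handle to the mirror

TASK

The unfinished knife handle lies in the slide-jaw fixture, its liner plate trapped under the lip of the sliding jaw. Draw the jaw right back by its upright tab, then take the handle by its wooden block, lift it clear and hold it over the middle of the mirror, lengthways along it and about 10 cm above the glass, so that the pins underneath can be inspected. Keep it level all the way, do not touch the mirror with it, leave the other things on the bench alone, and finish while still holding it still in the air.

Things in the scene. Friction and masses are not known exactly. Their poses are not given: they have to be found in the camera images.
- fixture: Dark steel slide-jaw fixture fixed to the bench; base 185 (x) by 110 (y) by 20 mm high, from x = -45 to +140 mm. Origin on the bench under the middle of the handle's place. Its x is the way the jaw opens, y runs along the jaws, z up. A low stop edge, 5 mm above the base top and lower than the liner plate's upper face, lies on the handle's -x side.
- jaw (a joint): Travel of the fixture's sliding jaw, m: 0 closed, 0.055 fully back (towards the fixture's +x). It starts nearly closed. It slides against a friction of about 4 N and stays where it is left; no spring.
- jaw_tab (a point): On the centre of the jaw's upright steel tab, 12 mm below its top. Tab 12 mm thick (fixture's x), 30 mm wide (y), top 90 mm above the bench, 60 mm from the fixture's origin when closed. Jaw body under it: 80 mm wide, top 35 mm above the bench, from 15 mm beyond the tab to 42.5 mm short of it (towards the handle); its last 8 mm are the lip over the liner plate.
- handle_mid (a point): Centre of the handle, 22 mm above its underside. Brass liner plate 50 (x) by 120 (y) by 6 mm; along its middle a block 24 (x) by 110 (y) by 32 mm, top 38 mm above the underside: wood, with a 22 mm steel bolster at its +y end. Starts on the fixture's 20 mm base, axes along the fixture's, shifted up to 15 mm along y. About 0.45 kg; balances about 13 mm from here towards +y.
- mirror_top (a point): Centre of the glass of the flat inspection mirror that is fixed, face up, in a low pale wooden frame on the bench. Glass 110 mm (x) by 170 mm (y), its face 12 mm above the bench; frame 130 by 190 mm. y is the lengthways direction, z is up.
- mirror: The same mirror in its frame; the origin is on the bench under the middle, axes as those of mirror_top.
- bottle: Bystander: small white glue bottle standing beyond the work, 48 mm across, 120 mm high; origin at the centre of its underside.
- pliers: Bystander: pliers with red grips, about 160 mm long and 12 mm high, lying beyond the work; origin at their joint, on the bench.
Not all that is in view belongs to the job. Leave any orange or yellow look-alike of the fixture alone.

How it is judged:
By the outcome, as a careful person would: the job done as asked, in the order asked, and still so for the second after the job is handed in, while the arm keeps its last pose, push and grip.
It also fails if it takes over 61 s, if anything falls off the work surface, if the arm or the gripper's body presses on something with over 40 N, if the wrist force passes 120 N, or if a joint passes its speed limit or range.

ROBOT

A 6-joint arm with a two-finger parallel gripper is mounted at the origin on the work surface. World frame = base frame: x ahead of the robot, y to its left, z up, the work surface at z = 0. Lengths are in m, angles in degrees, forces in N, time in s.
With the tool pointing down it reaches from about 0.375 to 0.9 m from the base axis. Payload 3.1 kg.
Tool frame: the origin (TCP) lies at the very end of the fingers, on their centre line; the grasp point (between the pads) lies bot.hold_point_z behind it (bot.hold_point_z is the distance from the TCP to the grasp point, in m); z points along the fingers, y is the line along which they close (so a half turn about z gives the same grasp; the last joint's range is limited). The gripper opens to 87 mm and grips with 3 to 60 N. Pads are 19 mm wide; open, the fingers measure 117 mm over their backs; the gripper's body (75 mm by 190 mm) begins 51 mm behind the grasp point.
Start: joints at [62.939, 30.224, 82.088, -0, 67.689, -10.227], TCP at [0.181, 0.598, 0.223] pointing down, gripper open.
Joint ranges: [-176.69, 176.69], [-43.24, 126.21], [12.49, 139.97], [-82, 262], [0, 151.66], [-163.58, 163.58]. Speed limits (degrees/s): [159.86, 159.86, 180, 180, 180, 180].

INTERFACE

Orientations are given as a 3x3 rotation matrix whose columns are the frame's x, y, z axes.
In Python, from rig import bot gives the robot as it stands.
- The arm moves only by the tool apply_moves, never from a script. Its argument "plan" is one flat list of numbers, 4 for each row, row after row: the shift along the world's x, y, z normalised to -1 to 1, where 1 is 0.05 m, then the turn about the world's z normalised to -1 to 1, where 1 is 10 degrees. A call has 1 to 12 rows; each row shifts and turns the commanded pose from where the row before left it; what a row does not reach is not made up. A row lasts 1/8 s, in which the tool goes at most 62.5 mm and 10.7 degrees, less where a joint would pass 70% of its speed; a pose out of reach is approached as far as the arm can. A call with a number of a shift or a turn outside -1 to 1 is refused whole. A call with a gripper value outside its range is refused whole. "grip" is the closure, from -1 (fully open) to 1 (shut), so that 0 is half open, set as the call begins (left out, the last holds). The fingers move at their own pace and stop on an object; the grip force is fixed at half the most. Time passes only in rows, so rows that do not move let the fingers close. It gives the time, the measured TCP pose, the force, the opening and the grip force at its end, in the units of the state.
- bot.read_state(): the state, without advancing time (a new reading comes with each control period).
- bot.capture(name): name is "scene" or "top" or "wrist"; returns (picture, depth): 384x512x3 uint8, red, green, blue; 384x512 float32, m along the optical axis (not along the pixel's ray), 0 where there is no reading.
- bot.camera_info(name): a dict with "vertical_fov" (degrees; the focal length in pixels is half the picture's height over the tangent of half this angle, whatever the lens; pixels are square), "cx", "cy" (the principal point, pixels), "k1" (the pictures are not rectified: a ray, as slopes to the right and down, at radius r is drawn at 1 + k1 r^2 times it, then the intrinsics apply), "rvec" (rotation vector, rad) and "tvec" (3), from world to camera coordinates, as OpenCV has them; the wrist camera has in their place "mount" (4x4, takes a point from camera to tool coordinates, whose origin is the TCP and whose axes are the flange's). Camera axes: x right, y down, z forward; pixel columns grow to the right and rows downward; lengths in m; the calibration is good to about 2 mm. A picture is of the moment at which its call begins: read the wrist's pose just before it. camera_info takes no time and is no camera call.
- bot.hand_in(): hands the job in; it is judged then, once.
Trained networks look in the newest picture that a camera, given by its name, has taken for a name from the list of things; names that differ only in an ending like _2 or _b are one class to them, and where a whole thing is asked for, a point or a joint stands for the part that bears it (a point fixed in the world has none). Each returns a list of dicts, best first, with "p" (0 to 1); they miss things now and then, are a little off and sometimes report something else, mostly with a low value. They report only what shows in the picture. A call takes as long as a camera call. They do not tell look-alikes from the thing itself.
- bot.outline_of(camera, target): "mask" (384x512 bool, what is visible of it) and "xy" ([column, row] as shares, 0 to 1, of the picture: columns of its width, rows of its height, amid what is visible of it).
- bot.pinpoint(camera, target): "xy" ([column, row] as shares, 0 to 1, of the picture: columns of its width, rows of its height: a listed point, or the origin of a listed thing).
The state is a dict: "time_s": time; "joint_positions": joint angles; "qvel": joint speeds; "tau": joint torques, N m; "position": TCP position; "tcp_rot": TCP orientation; "force": force on the tool from outside, world axes, zero at the start; "moment": the same for the moment, N m; "opening": opening from 0.0 (shut) to 1.0 (fully open); "grasp_force": force on a finger pad.
Only numpy, scipy, OpenCV 4.12 (cv2) and the standard library are available. Lean on these libraries where they do the work, as an engineer would, in place of code of your own. Each camera call takes 0.05 s, during which the arm holds its last target. There are 200 camera calls.

## Working session

There is one attempt and no reset: what is moved stays moved. The work goes in short steps, Python scripts to look and compute and a tool call to move; the robot and the scene stay as the last step left them, time stands still between calls to the robot, and variables do not carry over. Pictures are saved under pics/ and viewed, at most 10 in all, crops included, and the job is handed in when it is done.

Besides the shell and the picture viewer there is one more tool, called after "Request:" as name(argument=value, ...) on one line, values as JSON. apply_moves: Moves the arm, as the interface text tells. Its arguments: {"type":"object","properties":{"plan":{"type":"array","items":{"type":"number"}},"grip":{"type":"number"}},"required":["plan"]}

```bash
ls; mkdir -p pics; cat > h.py <<'E'
import numpy as np, cv2
from rig import bot
def cam(n):
    i=bot.camera_info(n); f=192/np.tan(np.radians(i["vertical_fov"])/2)
    if "mount" in i:
        s=bot.read_state(); T=np.eye(4); T[:3,:3]=s["tcp_rot"]; T[:3,3]=s["position"]; M=T@np.array(i["mount"])
    else:
        R=cv2.Rodrigues(np.array(i["rvec"],float))[0]; M=np.eye(4); M[:3,:3]=R.T; M[:3,3]=-R.T@np.array(i["tvec"])
    return i,f,M
def rays(n,px):
    i,f,M=cam(n); px=np.atleast_2d(np.array(px,float)); d=(px-[i["cx"],i["cy"]])/f; u=d.copy()
    for _ in range(20): u=d/(1+i["k1"]*(u**2).sum(1,keepdims=True))
    return M, np.c_[u,np.ones(len(u))]
def at_z(n,px,z):
    M,r=rays(n,px); w=r@M[:3,:3].T; return M[:3,3]+w*((z-M[2,3])/w[:,2])[:,None]
def at_d(n,px,d):
    M,r=rays(n,px); return (r*np.array(d).reshape(-1,1))@M[:3,:3].T+M[:3,3]
E
python3 - <<'E'
from h import *
ims=[]
for n in ("scene","top"):
    im,d=bot.capture(n); np.save(n+"_d.npy",d); 
    cv2.imwrite(f"pics/{n}0.png",im[:,:,::-1])
    for t,z in (("fixture",0),("jaw_tab",.078),("handle_mid",.042),("mirror_top",.012),("mirror",0),("bottle",0),("pliers",0)):
        for r in bot.pinpoint(n,t)[:3]:
            px=np.array(r["xy"])*[512,384]; print(n,t,round(r["p"],2),px.round(),at_z(n,px,z).round(3)[0])
print(bot.hold_point_z, bot.read_state()["time_s"],bot.read_state()["tcp_rot"])
E
```

```text
pics
scene fixture 0.92 [124. 162.] [ 0.323 -0.636  0.   ]
scene fixture 0.91 [202. 165.] [ 0.354 -0.355  0.   ]
scene fixture 0.77 [261. 213.] [ 0.563 -0.16   0.   ]
scene jaw_tab 0.92 [374. 111.] [0.218 0.278 0.078]
scene jaw_tab 0.72 [273. 190.] [ 0.522 -0.118  0.078]
scene jaw_tab 0.6 [134. 150.] [ 0.329 -0.579  0.078]
scene handle_mid 0.85 [258. 205.] [ 0.555 -0.169  0.042]
scene mirror_top 0.62 [369. 196.] [0.531 0.209 0.012]
scene mirror 0.88 [368. 193.] [0.514 0.212 0.   ]
scene bottle 0.87 [297. 267.] [ 0.761 -0.063  0.   ]
scene pliers 0.84 [355. 255.] [0.734 0.127 0.   ]
scene pliers 0.43 [369. 195.] [0.521 0.215 0.   ]
top fixture 0.95 [133. 278.] [0.258 0.229 0.   ]
top fixture 0.94 [315. 253.] [ 0.354 -0.364  0.   ]
top fixture 0.84 [398. 264.] [ 0.323 -0.639  0.   ]
top jaw_tab 0.89 [302. 267.] [ 0.31  -0.314  0.078]
top jaw_tab 0.86 [240. 191.] [ 0.539 -0.116  0.078]
top jaw_tab 0.56 [112. 289.] [0.223 0.268 0.078]
top handle_mid 0.78 [259. 188.] [ 0.559 -0.177  0.042]
top mirror_top 0.89 [149. 199.] [0.519 0.189 0.012]
top mirror 0.66 [146. 198.] [0.522 0.202 0.   ]
top bottle 0.66 [231. 133.] [ 0.757 -0.077  0.   ]
top pliers 0.74 [172. 139.] [0.731 0.129 0.   ]
0.0187 0.8 [[-9.57155853e-01  2.89573259e-01  2.33882524e-05]
 [ 2.89573260e-01  9.57155847e-01  1.03829946e-04]
 [ 7.68017333e-06  1.06154053e-04 -9.99999994e-01]]
```

View pics/top0.png

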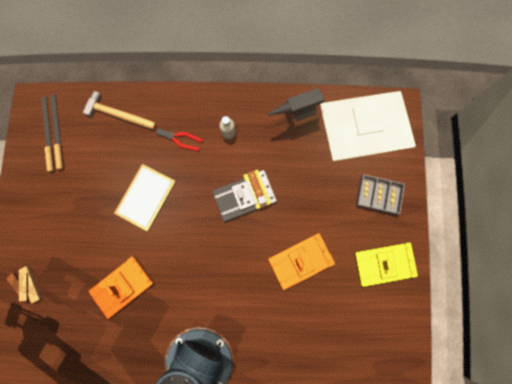

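View pics/scene0.png

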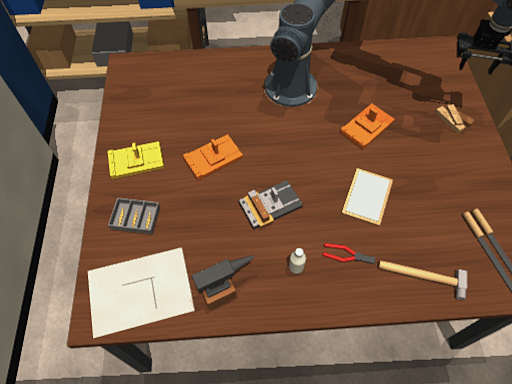

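The real fixture is the dark grey one, around (245,195) in the top view, with the handle at (260,187) and the jaw opening to the left. The mirror is at (145,197). The orange and yellow fixtures are decoys. I'll go over the mirror first, then the fixture.

Request:
apply_moves(plan=[0.7, -0.88, 0.25, 0.5, 0.7, -0.88, 0.25, 0.5, 0.7, -0.88, 0.25, 0.5, 0.7, -0.88, 0.25, 0.5, 0.7, -0.88, 0.25, 0.5, 0.7, -0.88, 0.25, 0.5, 0.7, -0.88, 0.25, 0.5, 0.6, -0.88, 0.25, 0.5, 0, 0, 0, 0, 0, 0, 0, 0], grip=-1)

```text
time_s: 2.05
position: [0.4555, 0.2462, 0.3224]
tcp_rot: [[-0.92, -0.392, -0.001], [-0.392, 0.92, 0.0], [0.001, 0.001, -1.0]]
force: [-0.4, 0.4, -0.3]
opening: 1.005
grasp_force: 0.0
```

```bash
cat >> h.py <<'E'
def rect(n,t,z):
    out=[]
    for r in bot.outline_of(n,t)[:2]:
        c=np.argwhere(r["mask"])[:,::-1]+0.0
        if len(c)<30: continue
        p=at_z(n,c,z)[:,:2].astype(np.float32); q=cv2.minAreaRect(p*1000); b=cv2.boxPoints(q)
        e=b[1]-b[0]; g=b[2]-b[1]; L=e if np.hypot(*e)>np.hypot(*g) else g
        print(n,t,round(r["p"],2),"ctr",np.round(q[0],1),"size",np.round(q[1],1),"long ang",round(np.degrees(np.arctan2(L[1],L[0]))%180,1), "edge",c.min(0),c.max(0))
def pts(n,t,z):
    for r in bot.pinpoint(n,t)[:3]:
        px=np.array(r["xy"])*[512,384]; print(n,t,round(r["p"],2),px.round(),at_z(n,px,z).round(4)[0])
E
python3 - <<'E'
from h import *
im,d=bot.capture("wrist"); cv2.imwrite("pics/w1.png",im[:,:,::-1])
rect("wrist","mirror",.012); pts("wrist","mirror_top",.012); pts("wrist","mirror",0)
rect("top","mirror",.012); rect("top","fixture",.02); rect("top","handle_mid",.05)
print(cam("wrist")[2].round(3))
E
```

```text
wrist mirror 0.85 ctr [523.5 205.2] size [130.  189.7] long ang 154.2 edge [134. 106.] [288. 252.]
wrist mirror_top 0.88 [212. 184.] [0.5215 0.2072 0.012 ]
wrist mirror 0.59 [209. 183.] [0.5257 0.2035 0.    ]
top mirror 0.83 ctr [525.7 204.9] size [132.1 190.6] long ang 153.6 edge [116. 165.] [174. 229.]
top fixture 0.83 ctr [ 326.2 -315.8] size [110.3 185.9] long ang 117.5 edge [269. 234.] [334. 288.]
top fixture 0.66 ctr [ 321.4 -590.8] size [113.8 188.2] long ang 101.3 edge [355. 243.] [416. 285.]
top handle_mid 0.86 ctr [ 555.  -168.6] size [120.7  49.1] long ang 23.0 edge [244. 171.] [269. 208.]
[[-0.395  0.877  0.273  0.38 ]
 [ 0.919  0.377  0.117  0.214]
 [-0.001  0.297 -0.955  0.485]
 [ 0.     0.     0.     1.   ]]
```

Request:
apply_moves(plan=[0, -0.9, 0, 0, 0, -0.9, 0, 0, 0, -0.9, 0, 0, 0, -0.9, 0, 0, 0, -0.9, 0, 0, 0.1, -0.9, 0, 0, 0.2, -0.9, 0, 0, 0.2, -0.8, 0, 0, 0, 0, 0, 0, 0, 0, 0, 0])

```text
time_s: 3.65
position: [0.4806, -0.1081, 0.3223]
tcp_rot: [[-0.919, -0.393, -0.001], [-0.393, 0.919, 0.001], [0.0, 0.001, -1.0]]
force: [-0.6, 0.0, -0.2]
opening: 1.001
grasp_force: 0.0
```

```bash
python3 - <<'E'
from h import *
im,d=bot.capture("wrist"); cv2.imwrite("pics/w2.png",cv2.resize(im[:,:,::-1],(800,600)))
rect("wrist","fixture",.02); rect("wrist","jaw_tab",.09);rect("wrist","handle_mid",.05)
pts("wrist","fixture",0); pts("wrist","jaw_tab",.078); pts("wrist","handle_mid",.042)
ys,xs=np.mgrid[0:384,0:512]; c=np.c_[xs.ravel(),ys.ravel()]
P=at_d("wrist",c,d.ravel()); near=np.hypot(P[:,0]-.54,P[:,1]+.14)<.13
ok=(d.ravel()>0)&near
for lo,hi,nm in ((.084,.1,"tabtop"),(.053,.064,"blocktop"),(.0225,.03,"plate"),(.032,.038,"jaw"),(.016,.0215,"base")):
    k=ok&(P[:,2]>lo)&(P[:,2]<hi)
    if k.sum()<20: print(nm,k.sum()); continue
    Q=P[k]; m=np.median(Q[:,:2],0); 
    q=cv2.minAreaRect((Q[:,:2]*1000).astype(np.float32)); print(nm,k.sum(),m.round(4),np.median(Q[:,2]).round(4),[np.round(v,1) for v in q])
print(bot.read_state()["joint_positions"])
E
```

```text
wrist fixture 0.97 ctr [ 534.6 -128.8] size [115.4 189.8] long ang 114.1 edge [158. 141.] [295. 221.]
wrist fixture 0.78 ctr [287.8 183.1] size [108.2  20.9] long ang 34.2 edge [497.  69.] [511. 147.]
wrist jaw_tab 0.71 ctr [ 519.6 -130.5] size [70.9 51.4] long ang 23.0 edge [203. 156.] [247. 213.]
wrist jaw_tab 0.64 ctr [ 367.6 -281.2] size [ 8.  52.6] long ang 111.6 edge [123.   0.] [172.   8.]
wrist handle_mid 0.59 ctr [ 553.8 -167.9] size [122.7  48.9] long ang 23.4 edge [172. 143.] [212. 232.]
wrist handle_mid 0.58 ctr [701.3  63.8] size [99.7 52.9] long ang 58.8 edge [270. 315.] [331. 346.]
wrist fixture 0.77 [191. 181.] [ 0.5599 -0.1778  0.    ]
wrist jaw_tab 0.68 [233. 196.] [ 0.5325 -0.1168  0.078 ]
wrist handle_mid 0.91 [186. 188.] [ 0.5585 -0.1772  0.042 ]
tabtop 242 [ 0.5293 -0.1171] 0.09 [array([ 531. , -117.1]), array([29.9, 12. ]), np.float64(23.0)]
blocktop 1574 [ 0.5539 -0.1711] 0.0586 [array([ 547.9, -146.2]), array([110.5,  78.7]), np.float64(22.9)]
plate 2087 [ 0.5558 -0.1933] 0.0263 [array([ 542. , -128.6]), array([120.5, 182.2]), np.float64(21.2)]
jaw 2118 [ 0.5334 -0.1346] 0.0357 [array([ 534.9, -136.3]), array([109.9,  79. ]), np.float64(33.3)]
base 3435 [ 0.5062 -0.0803] 0.0204 [array([ 535.4, -128.2]), array([110.9, 183.7]), np.float64(22.9)]
[-2.56788849e+01  1.33205179e+01  9.27792130e+01  2.26592501e-03
  7.38914163e+01 -1.38917486e+02]
```

View pics/w2.png

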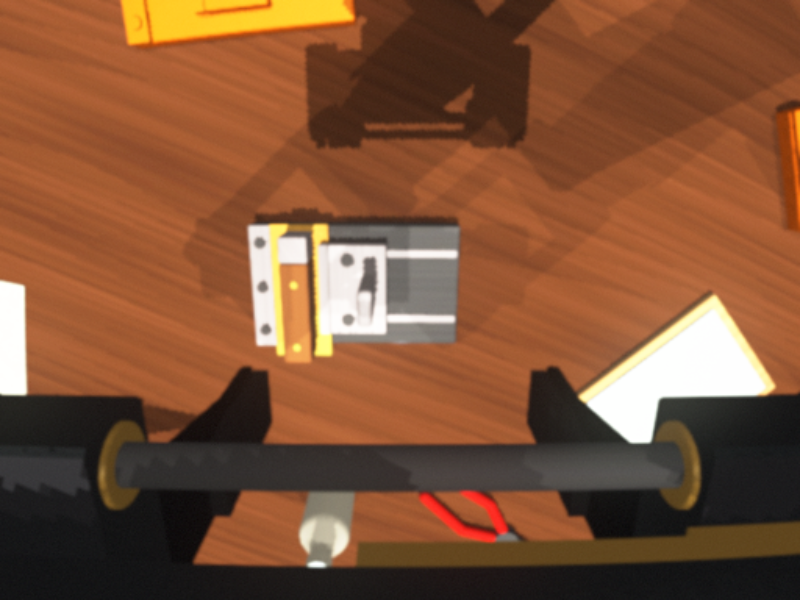

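The jaw tab's top centre is at (0.531, -0.117, 0.090). The tool yaw already matches the fixture. I'll go down on the tab with the fingers half closed, which keeps them clear of the block, then grip.

Request:
apply_moves(plan=[0.2, -0.04, -0.8, 0, 0.2, -0.04, -0.8, 0, 0.2, -0.04, -0.8, 0, 0.2, -0.04, -0.8, 0, 0.2, -0.04, -0.8, 0, 0, 0, 0, 0, 0, 0, -0.4, 0, 0, 0, -0.4, 0, 0, 0, -0.4, 0, 0, 0, 0, 0], grip=0.1)

```text
time_s: 5.25
position: [0.5307, -0.1186, 0.0632]
tcp_rot: [[-0.919, -0.394, -0.001], [-0.394, 0.919, 0.0], [0.0, 0.0, -1.0]]
force: [0.0, 0.7, 0.7]
opening: 0.451
grasp_force: 0.0
```

Request:
apply_moves(plan=[0, 0, 0, 0, 0, 0, 0, 0, 0, 0, 0, 0, 0, 0, 0, 0, 0, 0, 0, 0], grip=1)

```text
time_s: 5.88
position: [0.53, -0.1164, 0.0632]
tcp_rot: [[-0.92, -0.392, -0.002], [-0.392, 0.92, 0.004], [0.0, 0.004, -1.0]]
force: [0.1, 7.3, 5.4]
opening: 0.134
grasp_force: 30.0
```

Request:
apply_moves(plan=[-0.04, 0.09, 0, 0, -0.04, 0.09, 0, 0, -0.04, 0.09, 0, 0, -0.04, 0.09, 0, 0, -0.04, 0.09, 0, 0, -0.04, 0.09, 0, 0, -0.04, 0.09, 0, 0, -0.04, 0.09, 0, 0, -0.04, 0.09, 0, 0, -0.04, 0.09, 0, 0, -0.02, 0.05, 0, 0, 0, 0, 0, 0])

```text
time_s: 7.38
position: [0.5111, -0.0712, 0.0631]
tcp_rot: [[-0.92, -0.393, 0.003], [-0.393, 0.92, -0.0], [-0.002, -0.001, -1.0]]
force: [1.3, -2.3, 5.9]
opening: 0.135
grasp_force: 30.0
```

Request:
apply_moves(plan=[-0.02, 0.05, 0, 0, -0.02, 0.05, 0, 0, -0.01, 0.02, 0, 0, 0, 0, 0, 0])

```text
time_s: 7.88
position: [0.5087, -0.0656, 0.0632]
tcp_rot: [[-0.92, -0.393, 0.003], [-0.393, 0.92, -0.001], [-0.002, -0.002, -1.0]]
force: [0.7, -4.5, 6.1]
opening: 0.138
grasp_force: 30.1
```

Request:
apply_moves(plan=[-0.01, 0.03, 0, 0, -0.01, 0.03, 0, 0, 0, 0, 0, 0])

```text
time_s: 8.25
position: [0.5088, -0.0656, 0.0631]
tcp_rot: [[-0.919, -0.395, 0.005], [-0.395, 0.919, -0.005], [-0.002, -0.007, -1.0]]
force: [0.4, -13.8, 2.2]
opening: 0.139
grasp_force: 30.1
```

Request:
apply_moves(plan=[0, 0, 0, 0, 0, 0, 0, 0, 0, 0, 0, 0, 0, 0, 0.5, 0, 0, 0, 0.8, 0, 0, -0.2, 1, 0, -0.1, -0.4, 1, 0, -0.1, -0.5, 0.5, 0, 0, -0.5, 0, 0, 0, 0, 0, 0, 0, 0, 0, 0], grip=0.1)

```text
time_s: 9.62
position: [0.4956, -0.141, 0.2518]
tcp_rot: [[-0.919, -0.394, -0.002], [-0.394, 0.919, 0.002], [0.001, 0.003, -1.0]]
force: [0.1, -0.4, -0.9]
opening: 0.454
grasp_force: 0.0
```

```bash
python3 - <<'E'
from h import *
im,d=bot.capture("wrist"); cv2.imwrite("pics/w3.png",im[:,:,::-1])
rect("wrist","handle_mid",.04); pts("wrist","handle_mid",.042); pts("wrist","jaw_tab",.078)
ys,xs=np.mgrid[0:384,0:512]; c=np.c_[xs.ravel(),ys.ravel()]
P=at_d("wrist",c,d.ravel()); o=np.array([.5538,-.1721]); u=np.array([-.391,.921]); v=np.array([-.921,-.391])
L=np.c_[(P[:,:2]-o)@u,(P[:,:2]-o)@v,P[:,2]]*1000
ok=(d.ravel()>0)
for nm,x0,x1,z0,z1 in (("tab",90,140,84,96),("block",-25,25,54,62),("plate",-40,40,23.5,29),("base",-60,160,17,22)):
    k=ok&(L[:,0]>x0)&(L[:,0]<x1)&(abs(L[:,1])<90)&(L[:,2]>z0)&(L[:,2]<z1)
    if k.sum()>20: print(nm,k.sum(),np.percentile(L[k],[1,50,99],axis=0).round(1).tolist(), cv2.minAreaRect(L[k][:,:2].astype(np.float32)))
E
```

```text
wrist handle_mid 0.69 ctr [ 555.7 -170. ] size [121.5  50.4] long ang 22.9 edge [188. 152.] [234. 252.]
wrist handle_mid 0.83 [213. 207.] [ 0.5573 -0.1679  0.042 ]
wrist jaw_tab 0.72 [316. 212.] [ 0.5076 -0.0685  0.078 ]
wrist jaw_tab 0.24 [475. 274.] [0.5034 0.137  0.078 ]
tab 316 [[108.4, -14.7, 85.0], [113.4, 1.1, 89.8], [119.4, 14.2, 91.6]] ((113.91044616699219, -0.4200582504272461), (11.285634994506836, 29.492856979370117), 0.09141227602958679)
block 1706 [[-12.3, -51.2, 55.6], [0.1, 8.4, 58.4], [11.2, 50.1, 60.1]] ((-0.8596305847167969, -3.5833663940429688), (107.9976806640625, 24.33231544494629), 89.73465728759766)
plate 2836 [[-39.6, -62.5, 24.2], [-20.4, 5.4, 26.3], [24.0, 55.2, 28.6]] ((-7.947732925415039, -4.778949737548828), (120.83177185058594, 64.30522155761719), 89.80638122558594)
base 4524 [[24.4, -54.1, 18.3], [57.2, 11.0, 20.5], [137.3, 54.2, 21.9]] ((47.25281524658203, -0.9623680114746094), (111.16682434082031, 182.83859252929688), 89.94780731201172)
```

View pics/w3.png

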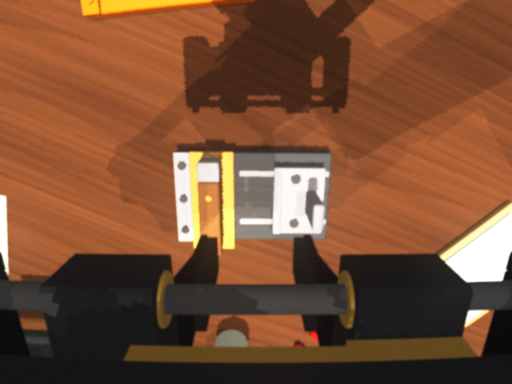

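The jaw is fully back, with the tab 114–115 mm from the fixture origin. The handle is free, and its bolster (grey) is at the fixture's +y end, at the top of the picture. I'll grip the wood at the balance point, (0.546, -0.176).

Request:
apply_moves(plan=[0.25, -0.17, -0.6, 0, 0.25, -0.17, -0.6, 0, 0.25, -0.18, -0.6, 0, 0.25, -0.18, -0.6, 0, 0, 0, 0, 0, 0, 0, -0.5, 0, 0, 0, -0.5, 0, 0, 0, -0.5, 0, 0, 0, -0.3, 0, 0, 0, -0.17, 0, 0, 0, 0, 0], grip=-0.3)

```text
time_s: 11.2
position: [0.5465, -0.1772, 0.0342]
tcp_rot: [[-0.919, -0.394, -0.0], [-0.394, 0.919, 0.0], [0.0, 0.0, -1.0]]
force: [-0.5, -0.3, -0.9]
opening: 0.651
grasp_force: 0.0
```

Request:
apply_moves(plan=[0, 0, 0, 0, 0, 0, 0, 0, 0, 0, 0, 0, 0, 0, 0, 0, 0, 0, 0, 0, 0, 0, 0, 0], grip=1)

```text
time_s: 11.95
position: [0.5455, -0.1754, 0.0342]
tcp_rot: [[-0.92, -0.392, -0.002], [-0.392, 0.92, 0.003], [0.001, 0.004, -1.0]]
force: [0.4, 5.4, 3.8]
opening: 0.273
grasp_force: 30.0
```

Request:
apply_moves(plan=[0, 0, 0.1, 0, 0, 0, 0.2, 0, 0, 0, 0.3, 0, 0, 0, 0.4, 0, 0, 0, 0.4, 0, 0, 0, 0.4, 0, 0, 0, 0.3, 0, 0, 0, 0.2, 0, 0, 0, 0.1, 0, 0, 0, 0, 0, 0, 0, 0, 0])

```text
time_s: 13.32
position: [0.546, -0.1771, 0.1534]
tcp_rot: [[-0.919, -0.393, -0.001], [-0.393, 0.919, 0.001], [0.001, 0.001, -1.0]]
force: [0.0, 0.8, -3.9]
opening: 0.277
grasp_force: 30.0
```

```bash
python3 - <<'E'
from h import *
s=bot.read_state(); print(s["force"],s["moment"],s["opening"],s["position"])
im,d=bot.capture("wrist"); cv2.imwrite("pics/w4.png",im[:,:,::-1])
im2,d2=bot.capture("scene"); cv2.imwrite("pics/s4.png",cv2.resize(im2[120:270,180:340,::-1],(640,600)))
E
```

```text
[ 0.04141017  0.78218211 -3.86327942] [0.04420076 0.07351707 0.01666234] 0.2766928961423153 [ 0.54601275 -0.17705383  0.15337247]
```

View pics/s4.png

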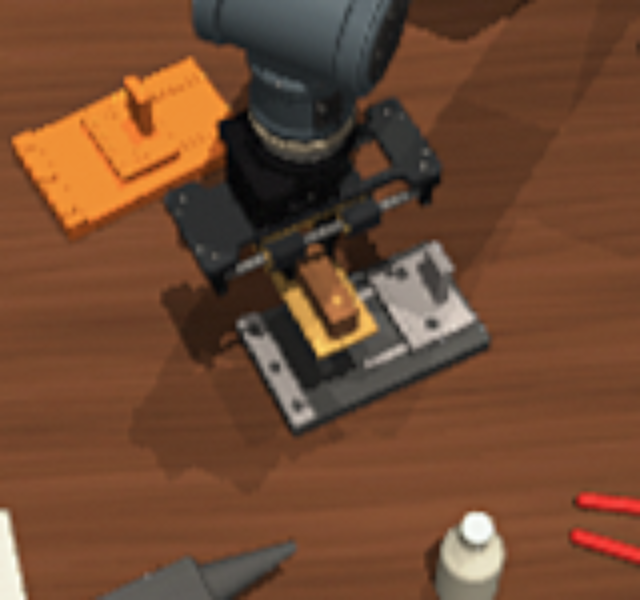

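The handle is held and looks level at about (330,310) in the crop. The jaw stayed back. Now I'll carry it to the mirror.

Request:
apply_moves(plan=[0, 0.2, 0, 0, 0, 0.4, 0, 0, -0.05, 0.5, 0, -0.1, -0.05, 0.5, 0, -0.2, -0.05, 0.5, 0, -0.3, -0.05, 0.5, 0, -0.3, -0.05, 0.5, 0, -0.3, -0.05, 0.5, 0, -0.4, -0.05, 0.5, 0, -0.4, -0.05, 0.5, 0, -0.4, -0.05, 0.5, 0, -0.4, -0.05, 0.5, 0, -0.4])

```text
time_s: 14.92
position: [0.5204, 0.1049, 0.1541]
tcp_rot: [[-0.988, 0.155, -0.001], [0.155, 0.988, 0.0], [0.001, 0.0, -1.0]]
force: [0.2, -0.4, -3.3]
opening: 0.271
grasp_force: 30.0
```

Request:
apply_moves(plan=[-0.05, 0.5, 0, -0.4, -0.05, 0.5, 0, -0.4, -0.05, 0.4, 0, -0.3, -0.01, 0.3, 0, -0.3, 0, 0.2, 0, -0.2, 0, 0.15, 0, -0.1, 0, 0.1, -0.1, 0, 0, 0, -0.2, 0, 0, 0, -0.2, 0, 0, 0, -0.1, 0, 0, 0, 0, 0, 0, 0, 0, 0])

```text
time_s: 16.42
position: [0.5138, 0.2101, 0.1242]
tcp_rot: [[-0.9, 0.436, 0.0], [0.436, 0.9, 0.0], [-0.0, 0.0, -1.0]]
force: [0.5, -0.3, -4.0]
opening: 0.275
grasp_force: 30.0
```

```bash
python3 - <<'E'
from h import *
s=bot.read_state(); print(s["force"],s["moment"],s["opening"],s["position"],s["joint_positions"])
im,d=bot.capture("wrist"); cv2.imwrite("pics/w5.png",im[:,:,::-1])
rect("wrist","handle_mid",.121)
im2,d2=bot.capture("scene"); cv2.imwrite("pics/s5.png",cv2.resize(im2[100:260,290:450,::-1],(600,600)))
rect("scene","handle_mid",.121);rect("scene","mirror",.012)
bot.capture("top"); rect("top","handle_mid",.121)
E
```

```text
[ 0.50689104 -0.31806248 -4.02118792] [ 0.01007353 -0.01131397  0.00011017] 0.2752028501373176 [0.51375818 0.21007015 0.12417307] [ 1.07033921e+01  3.26765995e+01  9.74037030e+01 -5.70313021e-04
  4.98945975e+01 -5.34442900e+01]
wrist handle_mid 0.61 ctr [520. 206.] size [ 48.7 112.3] long ang 154.0 edge [206. 160.] [304. 346.]
scene handle_mid 0.76 ctr [538.2 196.6] size [ 48.1 101.9] long ang 155.7 edge [363. 169.] [380. 195.]
scene mirror 0.57 ctr [529.7 202.1] size [133.  199.3] long ang 153.3 edge [341. 169.] [392. 225.]
top handle_mid 0.47 ctr [526.4 204.5] size [ 50.7 121.3] long ang 155.4 edge [122. 171.] [149. 211.]
```

View pics/s5.png

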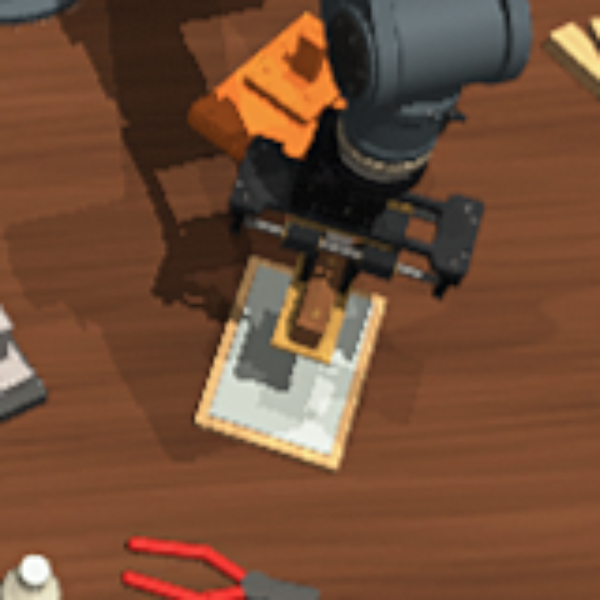

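View pics/w5.png

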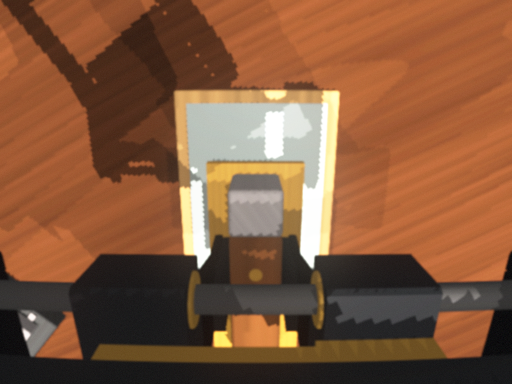

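The handle is centred on the mirror to within about 1 mm. It is aligned with it, and the underside is about 98 mm above the glass. I'll let it settle and hand in.

Request:
apply_moves(plan=[0, 0, 0, 0, 0, 0, 0, 0, 0, 0, 0, 0, 0, 0, 0, 0])

```text
time_s: 17.27
position: [0.5134, 0.2102, 0.124]
tcp_rot: [[-0.9, 0.436, -0.0], [0.436, 0.9, -0.0], [0.0, -0.0, -1.0]]
force: [-0.3, -0.1, -3.6]
opening: 0.271
grasp_force: 30.0
```

```bash
python3 -c "
from rig import bot
print(bot.hand_in())"
```

```text
the job is handed in; nothing more can be done
None
```

I drew the jaw fully back, and the handle is now held level and lengthways over the mirror's centre, its underside about 98 mm above the glass; I handed the job in at about 17 s, and no verdict came back.

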